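# Start the rolling mill's adjusting screw

### The job

Refit the rolling mill's missing adjusting screw: take the threaded hex-head screw out of the wooden block, stand it in the open threaded boss on top of the mill, turn it backward (anticlockwise from above) until you feel the thread drop, then forward (clockwise) one full turn. Finish while still gripping its head, so that it stays started and cannot unwind while I fit the spring underneath; do not let go, and leave the crank pin, handwheel, gear and hammer where they lie.

Things in the scene. Friction and masses are not known exactly. Their poses are not given: they have to be found in the camera images.
- screw: Threaded steel screw, 83 mm long, 0.4 kg, standing head up in one of the block's two holes. Origin: centre of its lower end, z up its length. Plain point 23 mm dia (tip 15) up to 12 mm, right-hand thread 30 mm dia, two starts, 12 mm a turn, up to 46, flange 42 mm dia 54 to 59, hex head 36 mm across flats 59 to 83. Flats face its +y and -y, and every 60 deg.
- screw_head (a point): Centre of the top of the screw's hex head, 83 mm above the screw's origin; same axes as the screw. The head is 24 mm high; the flange's top is 24 mm below this point.
- boss_mouth (a point): Rim centre of the open threaded boss (54 mm outer, 33 mm bore) on the fixed mill, 186 mm above the bench; z up. Its thread begins 9 mm down. An unstarted screw rests with its origin 21 to 28 mm below here, depending on its angle; turned anticlockwise it climbs to 21.5 mm, then drops 6 mm, at most half a turn on. One turn in from there it is at 39.5.
- mill: Grey hand rolling mill, fixed to the bench: sole plate 150 (x) x 215 mm (y), two cheeks 130 mm apart along y, each with a threaded boss on top. Origin: centre of its underside. The open boss is at its y = -65 mm; the one at y = +65 mm already has its screw, whose head stands up to 223 mm above the bench. Crank shaft stub at its +y end, to y = 168 mm.
- crank_pin: Bystander: smooth steel pin 30 mm dia with a round head 44 mm dia and 14 mm high, in the block's other hole, 100 mm from the screw. Origin: centre of its lower end. The wooden block is 85 x 200 x 60 mm high, fixed; both pieces hang in it by their heads' undersides.
- handwheel: Bystander: three-spoke steel handwheel 139 mm dia, 26 mm high, lying flat on the bench beyond the block. Origin: centre of its underside.
- gear: Bystander: steel spur gear 78 mm dia, 14 mm high, lying flat on the bench near the robot. Origin: centre of its underside.
- hammer: Bystander: wooden-handled hammer, 260 mm long, lying on the bench between the robot and the block. Origin: under its middle, x along the handle to the head.

How it is judged:
By the outcome, as a careful person would: the job done as asked, in the order asked, and still so for the second after the job is handed in, while the arm keeps its last pose, push and grip.
It also fails if it takes over 67 s, if anything falls off the work surface, if the arm or the gripper's body presses on something with over 40 N, if the wrist force passes 120 N, or if a joint passes its speed limit or range.

### The arm

A 7-joint arm with a two-finger parallel gripper is mounted at the origin on the work surface. World frame = base frame: x ahead of the robot, y to its left, z up, the work surface at z = 0. Lengths are in mm, angles in rad, forces in N, time in s.
With the tool pointing down it reaches from about 400 to 875 mm from the base axis. Payload 4.4 kg.
Tool frame: the origin (TCP) lies at the centre of the arm's flange, where the gripper is bolted on; the fingertips stand 173 mm ahead of it and the grasp point (between the pads) lies 155 mm ahead of it (robot.tips_ahead is the z of the fingertips in the tool frame, in mm); z points along the fingers, y is the line along which they close (so a half turn about z gives the same grasp; the last joint's range is limited). The gripper opens to 85 mm and grips with 20 to 120 N. Pads are 22 mm wide; open, the fingers measure 114 mm over their backs; the gripper's body (76 mm by 85 mm) begins 54 mm behind the grasp point. The pads swing forward as they close: fully open they stand 13 mm farther back than shut.
Start: joints at [1.201, 0.628, 0.038, 1.517, -0.027, 0.996, -0.02], TCP at [194.468, -620.24, 404.713] pointing down, gripper open.
Joint ranges: [-3.06, 3.06], [-0.37, 2.12], [-1.25, 1.32], [0.18, 2.47], [-1.1, 4.24], [0.23, 1.98], [-2.94, 2.94]. Speed limits (rad/s): [2.57, 2.57, 3.14, 3.14, 3.14, 3.14, 3.14].

### API

Orientations are given as a rotation vector (axis times angle).
In Python, from bench import robot, imaging, hand_in gives the robot as it stands.
- The arm moves only by the tool play_rows, never from a script. Its argument "moves" is a list of rows, each a list of 3 entries, a list of its own where there are three numbers: the shift along the tool's x, y, z in m, then the turn, a rotation vector about the tool's x, y, z in degrees, then the closure, from -1 (fully open) to 1 (shut). In form: [[[tx, ty, tz], [wx, wy, wz], grip], ...]. A call has 1 to 8 rows; each row is the pose to reach, as a shift and turn from the pose commanded when the call began, along the tool's axes at that moment; what a row does not reach only later rows make up. A row lasts 1/10 s, in which the tool goes at most 50 mm and 8.59 degrees, less where a joint would pass 70% of its speed; a pose out of reach is approached as far as the arm can. A call with a gripper value outside its range is refused whole. The fingers move at their own pace and stop on an object; "grip_force" is the grip in N (left out, the last holds). Time passes only in rows, so rows that repeat a pose let the fingers close. It gives the time, the measured TCP pose, the force, the opening and the grip force at its end, in the units of the state.
- robot.sense(): the state, without advancing time (a new reading comes with each control period).
- imaging.capture(name): name is "side" or "top"; returns the picture (480x640x3 uint8, red, green, blue); there is no depth.
- imaging.camera_params(name): a dict with "fx", "fy", "cx", "cy" (pixels), "R" (3x3) and "t" (3): a world point X has camera coordinates R X + t. Camera axes: x right, y down, z forward; pixel columns grow to the right and rows downward; lengths in mm; the calibration is good to about 2 mm. A picture is of the moment at which its call begins. camera_params takes no time and is no camera call.
- hand_in(): hands the job in; it is judged then, once.
The state is a dict: "clock": time; "joint_positions": joint angles; "joint_velocities": joint speeds; "tau": joint torques, N m; "position": TCP position; "tcp_rot": TCP orientation; "wrist_force": force on the tool from outside, world axes, zero at the start; "ft_torque": the same for the moment, N m; "opening": finger opening in mm; "grasp_force": force on a finger pad.
Only numpy, scipy, OpenCV 4.12 (cv2) and the standard library are available. Lean on these libraries where they do the work, as an engineer would, in place of code of your own. Each camera call takes 0.05 s, during which the arm holds its last target. There are 200 camera calls.

## Working session

There is one attempt and no reset: what is moved stays moved. The work goes in short steps, Python scripts to look and compute and a tool call to move; the robot and the scene stay as the last step left them, time stands still between calls to the robot, and variables do not carry over. Pictures are saved under pics/ and viewed, at most 10 in all, crops included, and the job is handed in when it is done.

Besides the shell and the picture viewer there is one more tool, called after "Call:" in YAML: its name, and indented under it one key for each argument. play_rows: Moves the arm, as the interface text tells. Its arguments: {"type":"object","properties":{"moves":{"type":"array","items":{"type":"array"}},"grip_force":{"type":"number"}},"required":["moves"]}

```bash
mkdir -p pics; python3 - <<'E'
from bench import robot, imaging
import cv2,json
for n in("side","top"):
    cv2.imwrite(f"pics/{n}0.png",imaging.capture(n)[:,:,::-1])
    p=imaging.camera_params(n);print(n,p)
print(robot.sense())
E
```

```text
side {'fx': 562.0395117072771, 'fy': 562.0395117072771, 'cx': 310.52360001967423, 'cy': 243.47312483475835, 'R': array([[-0.92562782, -0.37816199,  0.01437546],
       [-0.28554755,  0.67299823, -0.68230197],
       [ 0.24834602, -0.63566256, -0.73092911]]), 't': array([476.24688655, 259.29231175, 897.97608641])}
top {'fx': 508.8341277136686, 'fy': 508.8341277136686, 'cx': 312.0111747716079, 'cy': 237.41217804794204, 'R': array([[-0.0227737 , -0.99941848, -0.02537827],
       [-0.98789006,  0.02639345, -0.15289413],
       [ 0.15347504,  0.02158897, -0.98791666]]), 't': array([-29.43997322, 563.70587897, 939.49998983])}
{'clock': 0.1, 'joint_positions': array([ 1.20116521,  0.6292248 ,  0.03845164,  1.5182556 , -0.02698727,
        0.99625731, -0.01999352]), 'joint_velocities': array([-6.00143531e-04, -2.68522296e-03, -1.16957661e-05, -2.77003571e-03,
       -5.88649493e-05,  1.02304192e-03, -1.00142544e-04]), 'tau': array([ 3.51024304e-03, -5.64541483e+01,  1.23056967e+00, -1.93975246e+01,
        1.12251757e-02,  5.43709393e-03, -7.03970557e-06]), 'position': array([ 194.41724708, -619.97800131,  403.90357559]), 'tcp_rot': array([-3.10382390e+00, -4.75193131e-01,  4.31191318e-04]), 'wrist_force': array([ 0.2146163 ,  0.07857946, -0.35007353]), 'ft_torque': array([-0.04324319, -0.01291221, -0.00056592]), 'grasp_force': 0.0, 'opening': 85.69045341589539}
```

View pics/side0.png

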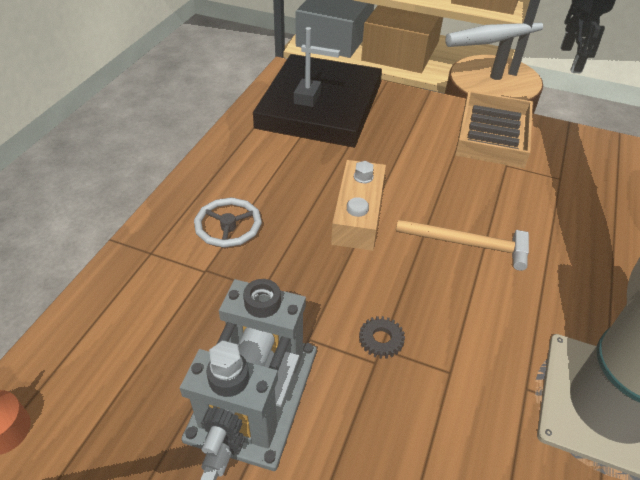

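View pics/top0.png

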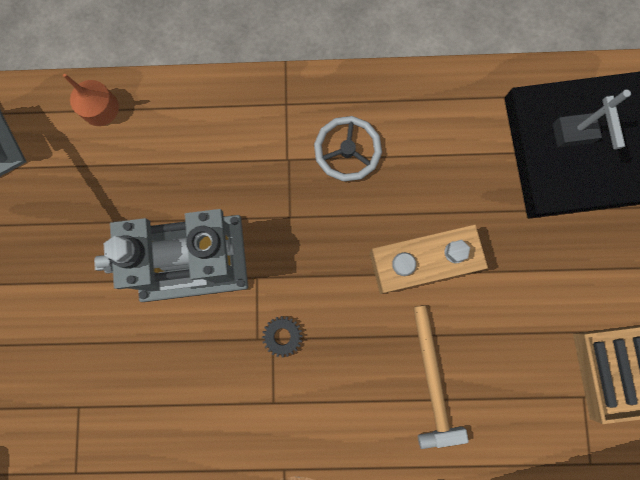

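The side view shows the hex screw at (364,172), the pin at (358,206) and the open boss at (263,297). In the top view they are at (458,251), (404,264) and (204,242). Next I'll enlarge the screw and boss crops.

```bash
python3 - <<'E'
import cv2,numpy as np
s=cv2.imread("pics/side0.png");t=cv2.imread("pics/top0.png")
def c(i,u,v,w=25,h=18):return cv2.resize(i[v-h:v+h,u-w:u+w],None,fx=8,fy=8,interpolation=cv2.INTER_CUBIC)
m=np.vstack([np.hstack([c(s,364,174),c(s,263,296)]),np.hstack([c(t,458,252),c(t,204,242)])])
cv2.imwrite("pics/m1.png",m)
E
```

```text
(no output)
```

View pics/m1.png

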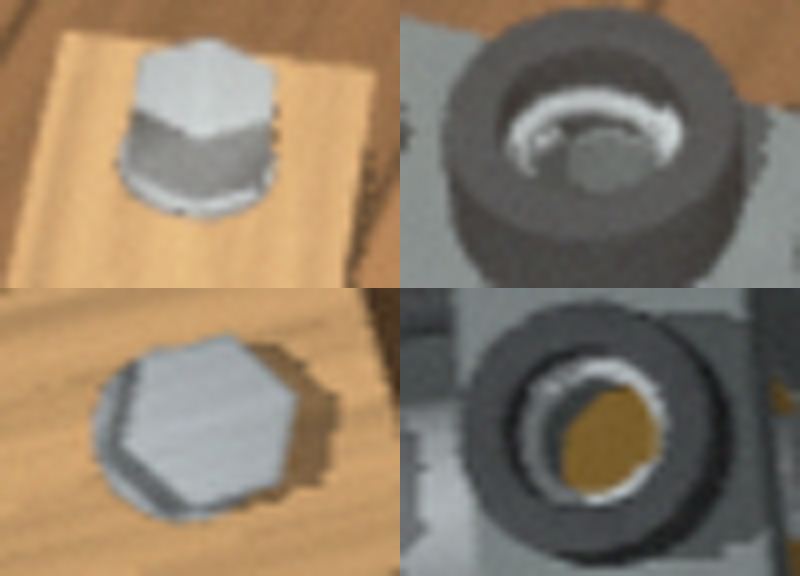

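The crops show the hex head's vertices and the boss rim clearly. I'll triangulate both from hand-read edge points, fitting a circle on the height plane.

```bash
cat > h.py <<'E'
import numpy as np
from bench import imaging
P={n:imaging.camera_params(n) for n in("side","top")}
def cast(n,uv,z):
    p=P[n];uv=np.atleast_2d(uv)
    d=np.c_[(uv[:,0]-p["cx"])/p["fx"],(uv[:,1]-p["cy"])/p["fy"],np.ones(len(uv))]@p["R"]
    c=-p["R"].T@p["t"]
    return (c+d*((z-c[2])/d[:,2])[:,None])[:,:2]
def px(o,pts,s=8): return np.array(o)+(np.array(pts,float)+.5)/s-.5
def circ(q):
    A=np.c_[2*q,np.ones(len(q))];s=np.linalg.lstsq(A,(q**2).sum(1),rcond=None)[0]
    return s[:2],np.sqrt(s[2]+s[:2]@s[:2])
E
python3 - <<'E'
from h import *
hs=px((339,156),[(208,38),(272,66),(270,120),(203,137),(136,110),(138,62)])
ht=px((433,234),np.array([(226,333),(295,400),(280,480),(187,508),(121,437),(140,358)])-[0,288])
bs=px((238,278),np.array([(594,8),(500,35),(690,37),(443,135),(747,130),(594,240)])-[400,0])
is_=px((238,278),np.array([(497,115),(598,47),(686,120),(520,170),(665,170)])-[400,0])
bt=px((179,224),np.array([(463,420),(590,302),(500,335),(716,435),(665,328),(585,548),(500,515)])-[400,288])
it=px((179,224),np.array([(505,425),(530,367),(585,344),(664,430),(585,504)])-[400,288])
for z in(81,85,89,93):
    a,b=circ(cast("side",hs,z)),circ(cast("top",ht,z));print("head",z,a,b)
for z in(178,182,186,190):
    print("boss",z,circ(cast("side",bs,z)),circ(cast("top",bt,z)),circ(cast("side",is_,z)),circ(cast("top",it,z)))
for n,h in(("side",hs),("top",ht)):
    q=cast(n,h,89);c=q.mean(0);a=np.degrees(np.arctan2(*(q-c).T[::-1]));print(n,c,np.round(a%60,1))
p1=cast("top",[[404,264]],75);print("pin",p1)
for nm,uv,z in(("hammerhead",(444,438),20),("hammer end",(421,308),15),("wheel",(348,149),10),("gear",(283,336),10),("other boss screw",(122,249),223),("mill c",(190,262),0)): print(nm,cast("top",[uv],z))
E
```

```text
head 81 (array([ 525.03313207, -318.81063346]), np.float64(20.367852113027077)) (array([ 526.09856663, -312.6082298 ]), np.float64(20.738362094115107))
head 85 (array([ 523.78190559, -314.00685514]), np.float64(20.258557051032643)) (array([ 525.60926416, -311.54441844]), np.float64(20.649412355058708))
head 89 (array([ 522.53067911, -309.20307683]), np.float64(20.14926198904962)) (array([ 525.11996168, -310.48060708]), np.float64(20.56046261598419))
head 93 (array([ 521.27945263, -304.39929852]), np.float64(20.03996692705641)) (array([ 524.63065921, -309.41679572]), np.float64(20.471512876924013))
boss 178 (array([540.36838882, 131.35890059]), np.float64(27.068899911250913)) (array([541.36748137, 137.41114392]), np.float64(26.269691161339036)) (array([540.65723944, 131.04110598]), np.float64(17.24142203436569)) (array([541.51109612, 138.11316936]), np.float64(16.83594205970976))
boss 182 (array([538.83538782, 134.10429272]), np.float64(26.901917776778127)) (array([540.74828472, 136.44418408]), np.float64(26.143936866138773)) (array([539.12245659, 133.78845851]), np.float64(17.1350634
[... 368 characters left out ...]

boss 190 (array([535.76938582, 139.59507697]), np.float64(26.567953507848568)) (array([539.50989143, 134.51026441]), np.float64(25.89242827573332)) (array([536.05289087, 139.28316358]), np.float64(16.922346328085894)) (array([539.65144371, 135.20220797]), np.float64(16.594158627821344))
side [ 522.62590375 -308.7567484 ] [46.  49.8 44.5 47.4 48.5 49.9]
top [ 525.44372811 -310.43605351] [44.8 41.  46.8 43.1 40.1 45.1]
pin [[ 503.70986331 -212.53576295]]
hammerhead [[ 184.18020219 -278.65192019]]
hammer end [[ 423.38967218 -250.42907353]]
wheel [[ 749.11805607 -120.52189958]]
gear [[375.83746442  18.07083056]]
other boss screw [[524.3220481  253.76787268]]
mill c [[525.9576028  204.39351835]]
```

The head comes out at about (524,-310,88) and the boss at about (539,136,185). The side and top views agree on the screw-to-boss offset within 0.5 mm. Flat normals lie at about 15.5° mod 60.

```bash
cat >> h.py <<'E'
from bench import robot
from scipy.spatial.transform import Rotation as Ro
def go(p,psi):
    """shift (m) and turn (deg) in tool axes from the measured pose to position p, tool y at psi deg, tool down"""
    s=robot.sense();R=Ro.from_rotvec(s["tcp_rot"]);a=np.radians(psi)
    y=np.array([np.cos(a),np.sin(a),0]);z=np.array([0,0,-1.]);T=Ro.from_matrix(np.c_[np.cross(y,z),y,z])
    print("shift",np.round(R.inv().apply(np.array(p)-s["position"])/1000,4),"turn",np.round((R.inv()*T).as_rotvec(degrees=True),2))
def st():
    s=robot.sense();m=Ro.from_rotvec(s["tcp_rot"]).as_matrix()
    print("t",s["clock"],"p",np.round(s["position"],2),"psi",round(np.degrees(np.arctan2(m[1,1],m[0,1])),2),"tilt",np.round(m[:2,2]*57.3,2),"q7",np.round(np.degrees(s["joint_positions"][6]),1),"F",np.round(s["wrist_force"],1),"M",np.round(s["ft_torque"],2),"open",round(s["opening"],1),"g",round(s["grasp_force"],1))
E
python3 -c "
from h import *
print(robot.tips_ahead);st();go([524,-310,300],-44.5)"
```

```text
173.4
t 0.1 p [ 194.42 -619.98  403.9 ] psi -72.59 tilt [-0.03  0.09] q7 -1.1 F [ 0.2  0.1 -0.4] M [-0.04 -0.01 -0.  ] open 85.7 g 0.0
shift [ 0.4072 -0.197   0.1042] turn [-9.000e-02 -2.000e-02 -2.809e+01]
```

Call:
play_rows:
  moves:
    - [[0.04,-0.02,0.005],[0,0,-4],-1]
    - [[0.085,-0.04,0.012],[0,0,-8],-1]
    - [[0.125,-0.06,0.025],[0,0,-12],-1]
    - [[0.17,-0.08,0.038],[0,0,-16],-1]
    - [[0.21,-0.1,0.05],[0,0,-20],-1]
    - [[0.255,-0.12,0.063],[0,0,-24],-1]
    - [[0.295,-0.14,0.076],[0,0,-28],-1]
    - [[0.335,-0.16,0.088],[0,0,-28],-1]

```text
clock: 0.9
position: [467.3, -365.8, 315.8]
tcp_rot: [-2.896, -1.214, 0.0]
wrist_force: [0.5, -1.1, 0.9]
opening: 85.5
grasp_force: 0.0
```

Call:
play_rows:
  moves:
    - [[0.042,-0.042,0.006],[0,0,0],-1]
    - [[0.05,-0.07,0.015],[0,0,0],-1]
    - [[0.05,-0.07,0.015],[0,0,0],-1]
    - [[0.05,-0.07,0.015],[0,0,0],-1]

```text
clock: 1.3
position: [451.5, -282.0, 301.5]
tcp_rot: [-2.897, -1.215, 0.001]
wrist_force: [-0.9, 0.3, -0.5]
opening: 85.5
grasp_force: 0.0
```

```bash
python3 -c "
from h import *
st();go([524,-310,260],-44.5)"
```

```text
t 1.3 p [ 451.51 -281.99  301.5 ] psi -44.5 tilt [-0.05  0.01] q7 -19.6 F [-0.9  0.3 -0.5] M [-0.01 -0.03 -0.01] open 85.5 g 0.0
shift [0.0309 0.0714 0.0414] turn [-0.04  0.02 -0.  ]
```

Call:
play_rows:
  moves:
    - [[0.015,0.036,0.02],[0,0,0],-1]
    - [[0.031,0.0714,0.0414],[0,0,0],-1]
    - [[0.031,0.0714,0.0414],[0,0,0],-1]
    - [[0.031,0.0714,0.0414],[0,0,0],-1]

```text
clock: 1.7
position: [524.1, -312.1, 259.4]
tcp_rot: [-2.899, -1.21, 0.002]
wrist_force: [-0.2, -0.5, 0.0]
opening: 85.4
grasp_force: 0.0
```

```bash
python3 -c "
from h import *
import cv2
st();print(np.degrees(robot.sense()['joint_positions']).round(1));go([524,-310,239],-44.5)
s=imaging.capture('side')[:,:,::-1];t=imaging.capture('top')[:,:,::-1]
c=lambda i,u,v:cv2.resize(i[v-70:v+50,u-65:u+65],None,fx=3,fy=3,interpolation=2)
cv2.imwrite('pics/m2.png',np.hstack([c(s,364,172),c(t,458,251)]))"
```

```text
t 1.7 p [ 524.07 -312.1   259.37] psi -44.69 tilt [-0.06 -0.01] q7 -20.3 F [-0.2 -0.5  0. ] M [ 0.05  0.06 -0.01] open 85.4 g 0.0
[ 30.3  43.2  -3.6 100.3   4.2  36.6 -20.3]
shift [ 0.0015 -0.0015  0.0204] turn [-0.04  0.05 -0.19]
```

View pics/m2.png

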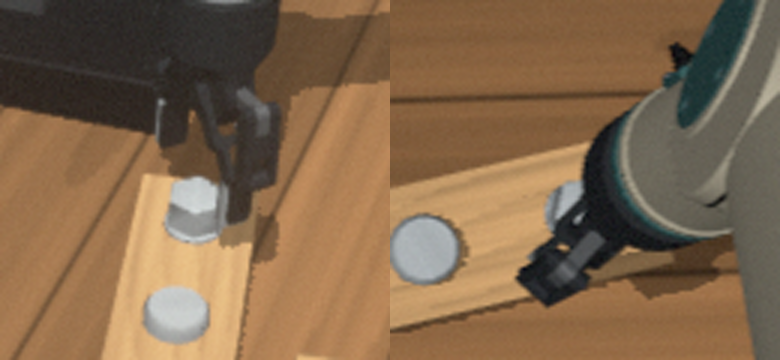

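The side view shows the open fingers straddling the hex head cleanly, with the pin clear. I'll descend, then close gently.

Call:
play_rows:
  moves:
    - [[0.001,-0.001,0.01],[0,0,0],-1]
    - [[0.001,-0.001,0.019],[0,0,0],-1]
    - [[0.001,-0.001,0.019],[0,0,0],-1]
    - [[0.001,-0.001,0.019],[0,0,0],-1]

```text
clock: 2.2
position: [523.8, -309.1, 241.1]
tcp_rot: [-2.898, -1.212, 0.001]
wrist_force: [0.1, 0.4, -0.2]
opening: 85.7
grasp_force: 0.0
```

```bash
python3 -c "
from h import *
st();go([524,-310,239.5],-44.5)"
```

```text
t 2.2 p [ 523.83 -309.13  241.09] psi -44.59 tilt [-0.04  0.02] q7 -20.6 F [ 0.1  0.4 -0.2] M [-0.03  0.02 -0.06] open 85.7 g 0.0
shift [-0.0005  0.0007  0.0016] turn [-0.04  0.01 -0.09]
```

Call:
play_rows:
  moves:
    - [[0,0.0005,0.001],[0,0,0],-0.3]
    - [[0,0.0005,0.001],[0,0,0],0]
    - [[0,0.0005,0.001],[0,0,0],0.3]
    - [[0,0.0005,0.001],[0,0,0],1]
    - [[0,0.0005,0.001],[0,0,0],1]
    - [[0,0.0005,0.001],[0,0,0],1]
    - [[0,0.0005,0.001],[0,0,0],1]
  grip_force: 60

```text
clock: 2.9
position: [525.2, -310.1, 241.2]
tcp_rot: [2.896, 1.211, 0.003]
wrist_force: [1.7, -1.8, 5.3]
opening: 34.8
grasp_force: 61.3
```

```bash
python3 -c "
from h import *
st()"
```

```text
t 2.9 p [ 525.23 -310.12  241.18] psi -44.6 tilt [ 0.15 -0.09] q7 -20.6 F [ 1.7 -1.8  5.3] M [-0.37 -0.38  0.  ] open 34.8 g 61.3
```

Call:
play_rows:
  moves:
    - [[0,0,-0.01],[0,0,0],1]
    - [[0,0,-0.03],[0,0,0],1]
    - [[0,0,-0.06],[0,0,0],1]
    - [[0,0,-0.1],[0,0,0],1]
    - [[0,0,-0.14],[0,0,0],1]
    - [[0,0,-0.18],[0,0,0],1]
    - [[0,0,-0.21],[0,0,0],1]
    - [[0,0,-0.21],[0,0,0],1]

```text
clock: 3.7
position: [524.7, -309.6, 453.7]
tcp_rot: [2.895, 1.211, 0.005]
wrist_force: [1.1, -0.5, -5.3]
opening: 34.5
grasp_force: 64.6
```

```bash
python3 -c "
from h import *
st();go([539.5,136.2,452],0)"
```

```text
t 3.7 p [ 524.72 -309.58  453.73] psi -44.59 tilt [ 0.26 -0.13] q7 -19.0 F [ 1.1 -0.5 -5.3] M [-0.04 -0.06  0.05] open 34.5 g 64.6
shift [ 0.3278 -0.3025  0.0008] turn [ 3.000e-01  2.000e-02 -4.459e+01]
```

Call:
play_rows:
  moves:
    - [[0.03,-0.027,0.001],[0,0,-4],1]
    - [[0.06,-0.055,0.001],[0,0,-8],1]
    - [[0.09,-0.083,0.001],[0,0,-12],1]
    - [[0.12,-0.111,0.001],[0,0,-16],1]
    - [[0.15,-0.138,0.001],[0,0,-20],1]
    - [[0.18,-0.166,0.001],[0,0,-24],1]
    - [[0.21,-0.194,0.001],[0,0,-28],1]
    - [[0.24,-0.221,0.001],[0,0,-32],1]

```text
clock: 4.5
position: [533.9, 18.0, 446.6]
tcp_rot: [-2.445, -1.966, 0.008]
wrist_force: [0.4, 0.5, -5.4]
opening: 34.8
grasp_force: 64.5
```

```bash
python3 -c "
from h import *
st();go([539.5,136.2,452],0)"
```

```text
t 4.5 p [533.93  18.04 446.61] psi -12.41 tilt [-0.38 -0.02] q7 -25.3 F [ 0.4  0.5 -5.4] M [-0.   -0.1   0.03] open 34.8 g 64.5
shift [ 0.1166 -0.02   -0.0055] turn [ -0.37   0.06 -12.41]
```

Call:
play_rows:
  moves:
    - [[0.04,-0.007,-0.001],[0,0,-4],1]
    - [[0.08,-0.014,-0.003],[0,0,-8],1]
    - [[0.11,-0.02,-0.004],[0,0,-12.4],1]
    - [[0.11,-0.02,-0.004],[0,0,-12.4],1]
    - [[0.11,-0.02,-0.004],[0,0,-12.4],1]

```text
clock: 5.0
position: [538.9, 128.6, 450.8]
tcp_rot: [-2.221, -2.218, 0.008]
wrist_force: [0.4, -1.2, -4.9]
opening: 34.8
grasp_force: 64.5
```

```bash
python3 -c "
from h import *
st();go([539.5,136.2,452],0)"
```

```text
t 5.0 p [538.86 128.59 450.76] psi -0.07 tilt [-0.33 -0.09] q7 -26.5 F [ 0.4 -1.2 -4.9] M [-0.11  0.04  0.02] open 34.8 g 64.5
shift [ 0.0076  0.0006 -0.0013] turn [-0.33  0.09 -0.07]
```

Call:
play_rows:
  moves:
    - [[0.0076,0.0006,0.005],[-0.33,0,0],1]
    - [[0.0076,0.0006,0.01],[-0.33,0,0],1]
    - [[0.0076,0.0006,0.01],[-0.33,0,0],1]
    - [[0.0076,0.0006,0.01],[-0.33,0,0],1]

```text
clock: 5.4
position: [540.7, 135.1, 442.9]
tcp_rot: [2.224, 2.214, 0.005]
wrist_force: [1.0, -0.6, -5.1]
opening: 34.8
grasp_force: 64.5
```

```bash
python3 -c "
from h import *
import cv2
st()
s=imaging.capture('side')[:,:,::-1];t=imaging.capture('top')[:,:,::-1]
cv2.imwrite('pics/side3.png',s)
c=lambda i,u,v:cv2.resize(i[v-50:v+40,u-40:u+40],None,fx=5,fy=5,interpolation=2)
cv2.imwrite('pics/m3.png',np.hstack([c(s,263,285),c(t,204,242)]))"
```

```text
t 5.4 p [540.66 135.06 442.88] psi -0.25 tilt [ 0.28 -0.04] q7 -27.6 F [ 1.  -0.6 -5.1] M [-0.05 -0.04 -0.01] open 34.8 g 64.5
```

View pics/m3.png

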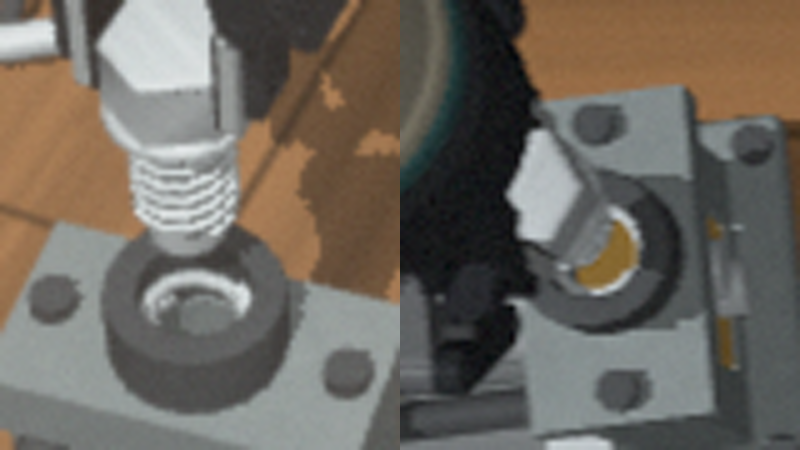

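The screw hangs just above the bore with its axis roughly over it. In the side view the thread's midline is at crop (185.5,150–200). I'll check its lateral offset from the boss with the side camera.

```bash
python3 -c "
from h import *
import cv2
p=P['side']
def pr(X):
    c=p['R']@np.array(X,float)+p['t'];return (c[:2]/c[2]*p['fx']+[p['cx'],p['cy']]).round(2)
for z in (186,207.7,220,235,250,290.7): print(z,pr([537.3,136.85,z]),pr([538.3,136.85,z]),pr([537.3,137.85,z]))
g=cv2.imread('pics/side3.png').astype(int)
for v in (264,268,272,276,280,283): print(v,g[v,242:280].sum(1)//3)
print(px((223,235),[(186,175)],5))
"
```

```text
186 [261.74 292.87] [261.11 292.66] [261.44 293.38]
207.7 [260.99 283.36] [260.35 283.15] [260.68 283.87]
220 [260.55 277.8 ] [259.9  277.59] [260.23 278.31]
235 [259.99 270.84] [259.34 270.63] [259.68 271.36]
250 [259.42 263.69] [258.76 263.47] [259.1 264.2]
290.7 [257.8  243.18] [257.1  242.96] [257.46 243.7 ]
264 [117 117 116 116 125 146 171 197 207 186 185 190 192 193 199 200 217 219
 219 220 218 218 211 204 193 180 149 136 122 124 129 129 127 130 119 102
  92 105]
268 [115 114 116 115 113 115 130 179 184 169 198 201 175 156 148 142 141 138
 162 150 140 133 120 118 144 135 123 144 133 131 129 131 112  93  98 116
 127 126]
272 [118 117 116 115 116 120 128 186 190 192 155 172 204 210 208 209 211 211
 209 189 150 147 156 205 206 148 194 211 162 127 102  88 107 124 128 124
 122 125]
276 [114 113 119 118 118 118 118 126 180 207 201 200 178 163 144 140 148 163
 162 148 166 211 217 206 160 156 191 143 116 100 113 127 126 123 125 124
 121 123]
280 [122 121 121 121 117 123 123 124 125 122 128 163 196 214 215 216 215 212
 217 217 203 189 141 153 208 193 128  77  77  96 119 123 126 124 123 121
 121 119]
283 [150 149 149 152 153 145 122  97  97  91 100 116 141 155 161 160 159 157
 151 149 147 147 143 137 109  80  70  70  67  67  67  70  73  93 110 117
 115 117]
[[259.8 269.6]]
```

Call:
play_rows:
  moves:
    - [[0.0006,-0.0008,0.005],[0.15,0,0],1]
    - [[0.0006,-0.0008,0.01],[0.15,0,0],1]
    - [[0.0006,-0.0008,0.015],[0.15,0,0],1]
    - [[0.0006,-0.0008,0.015],[0.15,0,0],1]
    - [[0.0006,-0.0008,0.015],[0.15,0,0],1]

```text
clock: 6.0
position: [540.0, 136.4, 428.1]
tcp_rot: [2.224, 2.216, 0.003]
wrist_force: [-0.1, 0.2, -4.9]
opening: 34.9
grasp_force: 64.4
```

```bash
python3 -c "
from h import *
st();go([539.8,135.7,402],0)"
```

```text
t 6.0 p [539.99 136.38 428.08] psi -0.19 tilt [ 0.16 -0.01] q7 -28.1 F [-0.1  0.2 -4.9] M [-0.01  0.03 -0.01] open 34.9 g 64.4
shift [-0.0007 -0.0003  0.0261] turn [ 0.16  0.01 -0.19]
```

Call:
play_rows:
  moves:
    - [[-0.0006,-0.0002,0.006],[0.15,0,0],1]
    - [[-0.0006,-0.0002,0.012],[0.15,0,0],1]
    - [[-0.0006,-0.0002,0.018],[0.15,0,0],1]
    - [[-0.0006,-0.0002,0.024],[0.15,0,0],1]
    - [[-0.0006,-0.0002,0.024],[0.15,0,0],1]
    - [[-0.0006,-0.0002,0.024],[0.15,0,0],1]

```text
clock: 6.6
position: [539.9, 135.9, 404.1]
tcp_rot: [2.225, 2.218, 0.0]
wrist_force: [0.3, 0.2, -5.1]
opening: 34.7
grasp_force: 64.5
```

```bash
python3 -c "
from h import *
st()"
```

```text
t 6.6 p [539.87 135.87 404.13] psi -0.19 tilt [ 0.01 -0.  ] q7 -28.7 F [ 0.3  0.2 -5.1] M [ 0.08 -0.06 -0.  ] open 34.7 g 64.5
```

Call:
play_rows:
  moves:
    - [[0,0,0.0015],[0,0,0],1]
    - [[0,0,0.003],[0,0,0],1]
    - [[0,0,0.0045],[0,0,0],1]
    - [[0,0,0.006],[0,0,0],1]
    - [[0,0,0.006],[0,0,0],1]

```text
clock: 7.1
position: [539.9, 135.8, 398.2]
tcp_rot: [2.225, 2.218, 0.001]
wrist_force: [0.2, 0.6, -5.1]
opening: 34.5
grasp_force: 64.5
```

```bash
python3 -c "
from h import *
st()"
```

```text
t 7.1 p [539.89 135.83 398.16] psi -0.19 tilt [0.03 0.01] q7 -28.9 F [ 0.2  0.6 -5.1] M [ 0.19 -0.04  0.04] open 34.5 g 64.5
```

Call:
play_rows:
  moves:
    - [[0,0,0.001],[0,0,0],1]
    - [[0,0,0.002],[0,0,0],1]
    - [[0,0,0.003],[0,0,0],1]
    - [[0,0,0.003],[0,0,0],1]

```text
clock: 7.5
position: [539.9, 136.0, 396.7]
tcp_rot: [2.224, 2.217, 0.002]
wrist_force: [-0.7, 0.4, 4.9]
opening: 34.4
grasp_force: 65.8
```

```bash
python3 -c "
from h import *
st()"
```

```text
t 7.5 p [539.87 135.96 396.66] psi -0.2 tilt [ 0.09 -0.  ] q7 -29.0 F [-0.7  0.4  4.9] M [-0.09  0.71 -0.  ] open 34.4 g 65.8
```

Contact came at a depth of about 24.5 mm, so the drop should come after roughly 90° anticlockwise. I'll turn backward with light pressure and follow the climb.

Call:
play_rows:
  moves:
    - [[0,0,-0.0002],[0,0,-8],1]
    - [[0,0,-0.0005],[0,0,-16],1]
    - [[0,0,-0.0007],[0,0,-24],1]
    - [[0,0,-0.001],[0,0,-32],1]
    - [[0,0,-0.0012],[0,0,-40],1]
    - [[0,0,-0.0015],[0,0,-48],1]

```text
clock: 8.1
position: [539.9, 136.3, 398.1]
tcp_rot: [1.122, 2.932, 0.002]
wrist_force: [-2.1, 0.7, 3.3]
opening: 34.8
grasp_force: 65.6
```

```bash
python3 -c "
from h import *
st()"
```

```text
t 8.1 p [539.92 136.33 398.11] psi 48.11 tilt [0.12 0.05] q7 11.0 F [-2.1  0.7  3.3] M [ 0.2   0.67 -0.12] open 34.8 g 65.6
```

Call:
play_rows:
  moves:
    - [[0,0,-0.0001],[0,0,-8],1]
    - [[0,0,-0.0003],[0,0,-16],1]
    - [[0,0,-0.0005],[0,0,-24],1]

```text
clock: 8.4
position: [539.8, 135.9, 398.7]
tcp_rot: [0.489, 3.102, 0.0]
wrist_force: [-3.2, -0.7, 5.4]
opening: 34.7
grasp_force: 65.7
```

Call:
play_rows:
  moves:
    - [[0,0,-0.0002],[0,0,-6],1]
    - [[0,0,-0.0002],[0,0,-6],1]

```text
clock: 8.6
position: [539.8, 135.8, 398.7]
tcp_rot: [0.331, 3.123, -0.0]
wrist_force: [-2.9, 0.1, 6.6]
opening: 34.5
grasp_force: 65.9
```

Call:
play_rows:
  moves:
    - [[0,0,-0.0002],[0,0,-6],1]
    - [[0,0,-0.0002],[0,0,-6],1]

```text
clock: 8.8
position: [539.7, 135.5, 398.6]
tcp_rot: [0.169, 3.136, -0.001]
wrist_force: [-3.2, -0.6, 4.9]
opening: 34.5
grasp_force: 65.7
```

```bash
python3 -c "
from h import *
st()"
```

```text
t 8.8 p [539.72 135.53 398.59] psi 83.84 tilt [ 0.04 -0.04] q7 40.6 F [-3.2 -0.6  4.9] M [-0.27  0.69 -0.  ] open 34.5 g 65.7
```

Call:
play_rows:
  moves:
    - [[0,0,0],[0,0,-5],1]
    - [[0,0,0],[0,0,-5],1]

```text
clock: 9.0
position: [539.6, 135.4, 398.4]
tcp_rot: [0.033, 3.141, -0.002]
wrist_force: [-3.3, -1.8, 5.5]
opening: 34.8
grasp_force: 65.6
```

Call:
play_rows:
  moves:
    - [[0,0,0],[0,0,-5],1]
    - [[0,0,0],[0,0,-5],1]

```text
clock: 9.2
position: [539.7, 135.6, 397.3]
tcp_rot: [0.102, -3.14, -0.0]
wrist_force: [-0.7, 0.6, -5.5]
opening: 34.6
grasp_force: 64.5
```

Call:
play_rows:
  moves:
    - [[0,0,0],[0,0,-5],1]
    - [[0,0,0],[0,0,-5],1]

```text
clock: 9.4
position: [539.8, 135.4, 397.0]
tcp_rot: [0.237, -3.132, 0.0]
wrist_force: [-0.8, -1.0, -5.5]
opening: 34.7
grasp_force: 64.5
```

```bash
python3 -c "
from h import *
st()"
```

```text
t 9.4 p [539.83 135.45 397.  ] psi 98.67 tilt [-0.03 -0.01] q7 52.8 F [-0.8 -1.  -5.5] M [-0.09  0.21 -0.02] open 34.7 g 64.5
```

The drop was felt at ψ≈91°: the support went from +5.5 N to −5.5 N. Now I'll follow it down into the thread.

Call:
play_rows:
  moves:
    - [[0,0,0.0015],[0,0,0],1]
    - [[0,0,0.003],[0,0,0],1]
    - [[0,0,0.004],[0,0,0],1]
    - [[0,0,0.004],[0,0,0],1]

```text
clock: 9.8
position: [539.7, 135.8, 394.1]
tcp_rot: [-0.24, 3.132, -0.001]
wrist_force: [-2.9, -0.5, 1.1]
opening: 34.5
grasp_force: 65.3
```

```bash
python3 -c "
from h import *
st()"
```

```text
t 9.8 p [539.73 135.79 394.09] psi 98.76 tilt [ 0.03 -0.04] q7 52.6 F [-2.9 -0.5  1.1] M [-0.37  0.73 -0.06] open 34.5 g 65.3
```

Call:
play_rows:
  moves:
    - [[0,0,0.0003],[0,0,8],1]
    - [[0,0,0.0005],[0,0,16],1]
    - [[0,0,0.0008],[0,0,24],1]
    - [[0,0,0.0011],[0,0,32],1]
    - [[0,0,0.0013],[0,0,40],1]
    - [[0,0,0.0015],[0,0,45],1]
    - [[0,0,0.0015],[0,0,45],1]

```text
clock: 10.5
position: [539.7, 136.8, 392.6]
tcp_rot: [0.975, 2.985, 0.002]
wrist_force: [-2.5, 1.9, -0.1]
opening: 34.8
grasp_force: 65.0
```

```bash
python3 -c "
from h import *
st()"
```

```text
t 10.5 p [539.7  136.75 392.64] psi 53.83 tilt [0.08 0.05] q7 15.5 F [-2.5  1.9 -0.1] M [0.26 0.63 0.  ] open 34.8 g 65.0
```

Tracking well at the expected 1.5 mm per 45°, with low forces. Continuing.

Call:
play_rows:
  moves:
    - [[0,0,0.0003],[0,0,8],1]
    - [[0,0,0.0005],[0,0,16],1]
    - [[0,0,0.0008],[0,0,24],1]
    - [[0,0,0.0011],[0,0,32],1]
    - [[0,0,0.0013],[0,0,40],1]
    - [[0,0,0.0015],[0,0,45],1]
    - [[0,0,0.0015],[0,0,45],1]

```text
clock: 11.2
position: [540.4, 136.5, 391.1]
tcp_rot: [2.041, 2.387, 0.004]
wrist_force: [-0.2, 0.7, -0.2]
opening: 34.6
grasp_force: 64.9
```

Call:
play_rows:
  moves:
    - [[0,0,0.0003],[0,0,8],1]
    - [[0,0,0.0005],[0,0,16],1]
    - [[0,0,0.0008],[0,0,24],1]
    - [[0,0,0.0011],[0,0,32],1]
    - [[0,0,0.0013],[0,0,40],1]
    - [[0,0,0.0015],[0,0,45],1]
    - [[0,0,0.0015],[0,0,45],1]

```text
clock: 11.9
position: [540.6, 135.8, 389.6]
tcp_rot: [2.798, 1.425, 0.004]
wrist_force: [1.4, 0.6, 0.6]
opening: 34.6
grasp_force: 65.0
```

```bash
python3 -c "
from h import *
st();print(np.degrees(robot.sense()['joint_positions']).round(1))"
```

```text
t 11.9 p [540.65 135.77 389.65] psi -36.03 tilt [ 0.18 -0.  ] q7 -58.5 F [1.4 0.6 0.6] M [-0.09 -0.34 -0.  ] open 34.6 g 65.0
[-11.4  29.5  -8.4 102.9   5.6  47.9 -58.5]
```

Call:
play_rows:
  moves:
    - [[0,0,0.0003],[0,0,8],1]
    - [[0,0,0.0005],[0,0,16],1]
    - [[0,0,0.0008],[0,0,24],1]
    - [[0,0,0.0011],[0,0,32],1]
    - [[0,0,0.0013],[0,0,40],1]
    - [[0,0,0.0015],[0,0,45],1]
    - [[0,0,0.0015],[0,0,45],1]

```text
clock: 12.6
position: [540.4, 135.3, 388.1]
tcp_rot: [3.131, 0.247, 0.003]
wrist_force: [1.8, -0.9, 2.6]
opening: 34.4
grasp_force: 65.3
```

Call:
play_rows:
  moves:
    - [[0,0,0.0003],[0,0,8],1]
    - [[0,0,0.0005],[0,0,16],1]
    - [[0,0,0.0008],[0,0,24],1]
    - [[0,0,0.0011],[0,0,32],1]
    - [[0,0,0.0013],[0,0,40],1]
    - [[0,0,0.0015],[0,0,45],1]
    - [[0,0,0.0015],[0,0,45],1]

```text
clock: 13.3
position: [540.1, 135.3, 386.6]
tcp_rot: [2.988, -0.97, 0.002]
wrist_force: [0.1, -2.7, 4.4]
opening: 34.5
grasp_force: 65.6
```

```bash
python3 -c "
from h import *
st();print(np.degrees(robot.sense()['joint_positions']).round(1))"
```

```text
t 13.3 p [540.11 135.31 386.59] psi -125.97 tilt [ 0.07 -0.05] q7 -131.6 F [ 0.1 -2.7  4.4] M [-0.65  0.06 -0.05] open 34.5 g 65.6
[ -28.2   30.5   17.   103.6  -11.5   47.6 -131.6]
```

Call:
play_rows:
  moves:
    - [[0,0,-0.0005],[0,0,0],0.0]
    - [[0,0,-0.001],[0,0,0],-0.4]
    - [[0,0,-0.002],[0,0,0],-0.6]
    - [[0,0,-0.004],[0,0,0],-0.7]
    - [[0,0,-0.004],[0,0,0],-0.7]
    - [[0,0,-0.004],[0,0,0],-0.7]

```text
clock: 13.9
position: [539.9, 135.8, 390.3]
tcp_rot: [-2.986, 0.975, -0.001]
wrist_force: [0.2, 0.1, 0.2]
opening: 72.9
grasp_force: 0.0
```

```bash
python3 -c "
from h import *
import cv2
st()
s=imaging.capture('side')[:,:,::-1]
cv2.imwrite('pics/m4.png',cv2.resize(s[220:320,200:320],None,fx=6,fy=6,interpolation=2))"
```

```text
t 13.9 p [539.88 135.84 390.29] psi -126.17 tilt [0.04 0.01] q7 -131.9 F [0.2 0.1 0.2] M [-0.02  0.02  0.02] open 72.9 g 0.0
```

View pics/m4.png

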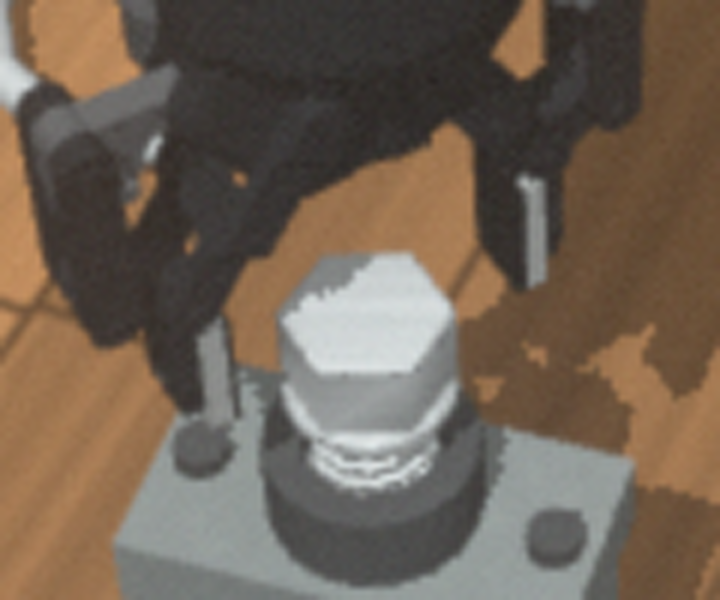

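The screw stands upright and started in the boss, with the fingers clear. I'll check that its angle hasn't unwound, using hex vertices (318,258), (412,254), (456,312), (410,374), (312,374), (280,318).

```bash
python3 -c "
from h import *
v=px((200,220),[(318,258),(412,254),(456,312),(410,374),(312,374),(280,318)],6)
for z in (231,234.4,238):
    q=cast('side',v,z);c=q.mean(0);print(z,c,circ(q)[1],(np.degrees(np.arctan2(*(q-c).T[::-1]))%60).round(1))"
```

```text
231 [537.58231085 135.52756066] 20.68120695581764 [27.2 24.1 24.9 25.1 20.8 26.1]
234.4 [536.17918206 138.0450567 ] 20.563113231566398 [27.2 24.1 24.9 25.1 20.8 26.1]
238 [534.69351629 140.71064075] 20.43807281763498 [27.2 24.1 24.9 25.1 20.8 26.1]
```

Call:
play_rows:
  moves:
    - [[0,0,-0.001],[0,0,-8],-0.7]
    - [[0,0,-0.001],[0,0,-16],-0.7]
    - [[0,0,-0.001],[0,0,-24],-0.7]
    - [[0,0,-0.001],[0,0,-32],-0.7]
    - [[0,0,-0.001],[0,0,-40],-0.7]
    - [[0,0,-0.001],[0,0,-48],-0.7]
    - [[0,0,-0.001],[0,0,-56],-0.7]
    - [[0,0,-0.001],[0,0,-64],-0.7]

```text
clock: 14.75
position: [539.9, 135.7, 391.2]
tcp_rot: [3.047, 0.764, 0.001]
wrist_force: [-0.5, -0.5, -0.7]
opening: 72.5
grasp_force: 0.0
```

Call:
play_rows:
  moves:
    - [[0,0,0],[0,0,-8],-0.7]
    - [[0,0,0],[0,0,-16],-0.7]
    - [[0,0,0],[0,0,-24],-0.7]
    - [[0,0,0],[0,0,-32],-0.7]
    - [[0,0,0],[0,0,-40],-0.7]
    - [[0,0,0],[0,0,-48],-0.7]
    - [[0,0,0],[0,0,-56],-0.7]
    - [[0,0,0],[0,0,-64],-0.7]

```text
clock: 15.55
position: [539.9, 135.6, 391.1]
tcp_rot: [2.179, 2.262, 0.0]
wrist_force: [0.3, -0.0, 0.7]
opening: 72.9
grasp_force: 0.0
```

Call:
play_rows:
  moves:
    - [[0,0,0],[0,0,-8],-0.7]
    - [[0,0,0],[0,0,-16],-0.7]
    - [[0,0,0],[0,0,-24],-0.7]
    - [[0,0,0],[0,0,-32],-0.7]
    - [[0,0,0],[0,0,-40],-0.7]
    - [[0,0,0],[0,0,-48],-0.7]
    - [[0,0,0],[0,0,-52],-0.7]
    - [[0,0,0],[0,0,-52],-0.7]

```text
clock: 16.35
position: [539.9, 135.4, 391.0]
tcp_rot: [0.976, 2.986, 0.0]
wrist_force: [0.5, -0.5, 1.2]
opening: 72.6
grasp_force: 0.0
```

```bash
python3 -c "
from h import *
st();go([540,135.6,388],54)"
```

```text
t 16.35 p [539.94 135.44 391.  ] psi 53.79 tilt [0.01 0.  ] q7 15.5 F [ 0.5 -0.5  1.2] M [ 0.03 -0.   -0.03] open 72.6 g 0.0
shift [0.     0.0002 0.003 ] turn [ 0.01  0.   -0.21]
```

The head angle is 24.7° against 24° expected, so it hasn't unwound. Regripping half a turn back.

Call:
play_rows:
  moves:
    - [[0,0,0.002],[0,0,0],-0.5]
    - [[0,0,0.0035],[0,0,0],-0.2]
    - [[0,0,0.0035],[0,0,0],0.1]
    - [[0,0,0.0035],[0,0,0],0.4]
    - [[0,0,0.0035],[0,0,0],1]
    - [[0,0,0.0035],[0,0,0],1]
    - [[0,0,0.0035],[0,0,0],1]
  grip_force: 60

```text
clock: 17.05
position: [539.9, 135.8, 387.8]
tcp_rot: [0.976, 2.986, 0.0]
wrist_force: [-0.1, 0.2, 0.9]
opening: 35.0
grasp_force: 60.0
```

```bash
python3 -c "
from h import *
st()"
```

```text
t 17.05 p [539.86 135.78 387.78] psi 53.8 tilt [ 0.04 -0.  ] q7 15.3 F [-0.1  0.2  0.9] M [-0.12  0.08 -0.05] open 35.0 g 60.0
```

Call:
play_rows:
  moves:
    - [[0,0,0.0004],[0,0,8],1]
    - [[0,0,0.0007],[0,0,16],1]
    - [[0,0,0.001],[0,0,24],1]
    - [[0,0,0.0013],[0,0,32],1]
    - [[0,0,0.0016],[0,0,40],1]
    - [[0,0,0.0019],[0,0,48],1]
    - [[0,0,0.0019],[0,0,48],1]

```text
clock: 17.75
position: [539.7, 135.9, 386.2]
tcp_rot: [2.106, 2.33, -0.0]
wrist_force: [-1.1, -1.7, 2.8]
opening: 34.4
grasp_force: 60.4
```

Call:
play_rows:
  moves:
    - [[0,0,0.0003],[0,0,8],1]
    - [[0,0,0.0005],[0,0,16],1]
    - [[0,0,0.0008],[0,0,24],1]
    - [[0,0,0.0011],[0,0,32],1]
    - [[0,0,0.0013],[0,0,40],1]
    - [[0,0,0.0016],[0,0,48],1]
    - [[0,0,0.0016],[0,0,48],1]

```text
clock: 18.45
position: [539.6, 136.1, 384.5]
tcp_rot: [2.87, 1.277, 0.0]
wrist_force: [-2.1, -0.0, 5.0]
opening: 34.7
grasp_force: 60.7
```

```bash
python3 -c "
from h import *
st()"
```

```text
t 18.45 p [539.65 136.12 384.54] psi -42.03 tilt [ 0.02 -0.01] q7 -63.3 F [-2.1 -0.   5. ] M [-0.1   0.56 -0.07] open 34.7 g 60.7
```

Call:
play_rows:
  moves:
    - [[0,0,0.0003],[0,0,8],1]
    - [[0,0,0.0005],[0,0,16],1]
    - [[0,0,0.0008],[0,0,24],1]
    - [[0,0,0.0011],[0,0,32],1]
    - [[0,0,0.0014],[0,0,40],1]
    - [[0,0,0.0015],[0,0,44],1]
    - [[0,0,0.0015],[0,0,44],1]
    - [[0,0,0.0015],[0,0,44],1]

```text
clock: 19.25
position: [539.7, 136.4, 383.1]
tcp_rot: [-3.139, -0.115, -0.0]
wrist_force: [-2.8, 0.7, 6.4]
opening: 34.6
grasp_force: 60.8
```

```bash
python3 -c "
from h import *
import cv2
st()
s=imaging.capture('side')[:,:,::-1];t=imaging.capture('top')[:,:,::-1]
c=lambda i,u,v:cv2.resize(i[v-50:v+40,u-40:u+40],None,fx=5,fy=5,interpolation=2)
cv2.imwrite('pics/m5.png',np.hstack([c(s,263,285),c(t,204,242)]))"
```

```text
t 19.25 p [539.7  136.42 383.07] psi -85.81 tilt [0.01 0.05] q7 -98.8 F [-2.8  0.7  6.4] M [ 0.18  0.49 -0.01] open 34.6 g 60.8
```

View pics/m5.png

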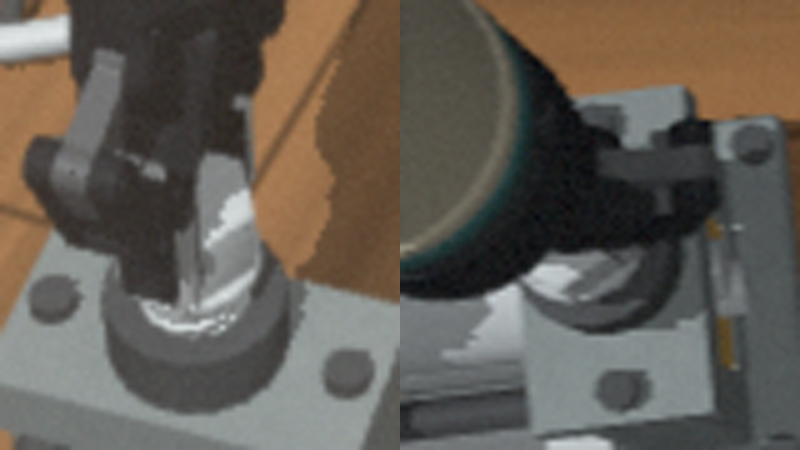

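The picture shows the screw started in the boss with its flange just above the rim at about (200,300), and its head still gripped. From the drop it has turned forward about 360° and gone down about 12 mm. Handing in.

```bash
python3 -c "
from bench import hand_in
print(hand_in())"
```

```text
the job is handed in; nothing more can be done
None
```

The screw is refitted in the open boss: I turned it anticlockwise until it dropped, then clockwise about one full turn (about 12 mm down, roughly 39 mm deep). I let go once partway to regrip, it didn't unwind, and the job is handed in with the head still gripped.

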